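# Set the microscope lamp to step six by fingertip

### The arm

A 7-joint arm with a two-finger parallel gripper is mounted at the origin on the work surface. World frame = base frame: x ahead of the robot, y to its left, z up, the work surface at z = 0. Lengths are in m, angles in rad, forces in N, time in s.
With the tool pointing down it reaches from about 0.4 to 0.85 m from the base axis. Payload 10.4 kg.
Tool frame: the origin (TCP) lies between the finger pads; the fingertips stand 11 mm ahead of it and the grasp point (between the pads) lies 8 mm behind it; x points along the fingers, y is the direction in which the jaws open and shut, and the axes are right-handed (so a half turn about x gives the same grasp; the last joint's range is limited). The gripper opens to 87 mm and grips with 3 to 60 N. Pads are 19 mm wide; open, the fingers measure 117 mm over their backs; the gripper's body (75 mm by 190 mm) begins 51 mm behind the grasp point.
Start: joints at [-1.21, 0.332, -0.065, 1.46, 0.022, 1.35, -0.088], TCP at [0.234, 0.58, 0.234] pointing down, gripper open.
Joint ranges: [-2.6, 2.6], [-0.5, 2.12], [-1.47, 1.34], [0.16, 2.42], [-1.27, 4.41], [0.06, 2.06], [-2.6, 2.6]. Speed limits (rad/s): [2.22, 2.22, 2.79, 2.79, 3.14, 3.14, 3.14].

### API

Orientations are given as a unit quaternion [x, y, z, w].
In Python, from bench import r, cams, ticket gives the robot as it stands. The module is installed in compiled form; this text tells all that it offers.
- The arm moves only by the tool drive_tool, never from a script. Its argument "moves" is text: rows parted by semicolons, each of 5 numbers parted by spaces: the shift along the world's x, y, z in m, then the turn about the world's z in degrees, then the closure, from 0 (fully open) to 1 (shut). In form: x y z twist grip; .... A call has 1 to 20 rows; each row shifts and turns the commanded pose from where the row before left it; what a row does not reach is not made up. A row lasts 1/8 s, in which the tool goes at most 62.5 mm and 10.7 degrees, less where a joint would pass 70% of its speed; a pose out of reach is approached as far as the arm can. A call is refused whole if a number of a shift passes 0.0625 or a number of a turn 10.7, either way. A call with a gripper value outside its range is refused whole. The fingers move at their own pace and stop on an object; "newtons" is the grip in N (left out, the last holds). Time passes only in rows, so rows that do not move let the fingers close. It gives the time, the measured TCP pose, the force and the opening at its end, in the units of the state.
- r.read_state(): the state, without advancing time (a new reading comes with each control period).
- cams.camera(name): name is "scene" or "top" or "wrist"; returns a dict with "color" (420x560x3 uint8, red, green, blue), "fx", "fy", "cx", "cy" (pixels), "distortion" ([k1, k2, p1, p2, k3] as OpenCV has them; the pictures are not rectified), "extrinsics" (4x4, takes a point from camera to world coordinates). Camera axes: x right, y down, z forward; pixel columns grow to the right and rows downward; lengths in m; the calibration is good to about 2 mm. A picture is of the moment at which its call begins. There is no depth.
- ticket.close_job(): hands the job in, once; it reports no verdict.
The state is a dict: "time": time; "joint_positions": joint angles; "joint_vel": joint speeds; "joint_torque": joint torques, N m; "ee_pos": TCP position; "eef_rot": TCP orientation; "ft_force": force on the tool from outside, world axes, zero at the start; "torque": the same for the moment, N m; "width": finger opening in m.
Only numpy, scipy, OpenCV 4.12 (cv2) and the standard library are available. Lean on these libraries where they do the work, as an engineer would, in place of code of your own. Each camera call takes 0.05 s, during which the arm holds its last target.

### The job

With the fingertips, push the fin of the lamp unit's dial round to step six, feeling for its clicks - the sixth stroke counting clockwise from the shortest - and only then press the round button beside it right down to switch the lamp on, and let it come up again. Do not pinch or force the dial, and leave the small things on and around the unit where they are.

Things in the scene. Friction and masses are not known exactly. Their poses are not given: they have to be found in the camera images.
- unit: the microscope's lamp control unit: a fixed white box, 200 (x) x 260 (y) x 70 mm high, standing on the table; origin under its centre, x points to its rear, y to its left, z up. Its flat top carries the dial at unit (x 0, y +55 mm) and the button at unit (x -30 mm, y -70 mm).
- selector (a joint): angle of the dial, rad, growing clockwise seen from above: 0 at step 1, 0.524 (30 degrees) more per step, 3.67 at step 8; stops just beyond both. A sprung ball clicks into each step (turning takes up to about 7 N on the outer half of the fin); just past half-way the dial snaps on by itself to the next step and stays there. It starts somewhere from step 1 to step 3.
- dial_axis (a point): the dial's axis at its disc's upper face, 83 mm above the table; x along the fin outwards, z up. The black disc is 72 mm across, its round hub 26 mm across. One upright radial fin, 10 mm thick, runs from the axis out to 44 mm, standing on the disc, its upper edge 107 mm above the table, level with the hub.
- scale (a point): point on the unit's top under the dial's axis, axes as the unit's. Around it lie 8 flat black strokes, 30 degrees apart, starting 48 mm out, 6 mm long at step 1 and 2 mm longer each step (20 mm at step 8), clockwise seen from above. Step 1 lies 105 degrees counter-clockwise of the x axis, step 6 lies 45 degrees clockwise of it. A white line on the fin's upper edge shows where it points.
- pointer_tip (a point): upper edge of the fin's outer end: 44 mm from the dial's axis, 107 mm above the table
- fin_back: the half of the fin (42 x 5 x 24 mm) whose flat side looks counter-clockwise; push here to turn the dial clockwise; origin on the dial's axis, 73 mm above the table
- fin_front: the half of the fin whose flat side looks clockwise; origin on the dial's axis, 73 mm above the table
- button (a joint): travel of the push button, m: 0 when up, 0.006 fully down, sprung (5 N fully down); it counts as pressed at 0.004 or more
- button_top (a point): centre of the grey round push button's upper face (32 mm across) in a steel housing on the unit's top; it is pressed straight down
- vial: small jar, 32 mm across, 65 mm high, standing on the table to the right of the unit; origin under its centre; loose, to be left alone
- slide_box: flat closed white box 50 x 85 x 22 mm lying on the unit's top, far right corner; origin under its centre; loose, to be left alone
- ferrule: steel pipe ring, 50 mm outside, 34 mm bore, 22 mm high, on the table in front of the unit; origin under its centre; loose, to be left alone
- dish: shallow glass dish, 80 mm across, 16 mm high, on the table to the left of the unit; origin under its centre; loose, to be left alone
- spatula: steel spoon 170 mm long, 20 mm thick at the handle, on the table to the right of the unit; origin under its middle, x along it; loose, to be left alone
- cap: flat white cap, 34 mm across, 14 mm high, on the unit's top at the far edge, near its middle line between dial and slide box; origin under its centre; loose, to be left alone

How it is judged:
By the outcome, as a careful person would: the job done as asked, in the order asked, and still so for the second after the job is handed in, with the robot touching nothing.
It also fails if it takes over 48 s, if anything falls off the work surface, if the arm or the gripper's body presses on something with over 40 N, if the wrist force passes 120 N, or if a joint passes its speed limit or range.

## Working session

There is one attempt and no reset: what is moved stays moved. The work goes in short steps, Python scripts to look and compute and a tool call to move; the robot and the scene stay as the last step left them, time stands still between calls to the robot, and variables do not carry over. Pictures are saved under pics/ and viewed, and the job is handed in when it is done.

Besides the shell and the picture viewer there is one more tool, called after "Request:" as a command line: name --argument value ..., lists and objects as JSON in quotes. drive_tool: Moves the arm, as the interface text tells. Its arguments: {"type":"object","properties":{"moves":{"type":"string"},"newtons":{"type":"number"}},"required":["moves"]}

```bash
mkdir -p pics; cat > h.py <<'E'
import numpy as np, cv2, json, sys
from bench import r, cams, ticket
def shot(name, tag):
    c=cams.camera(name); cv2.imwrite(f'pics/{tag}.png', c['color'][:,:,::-1]); 
    np.savez(f'pics/{tag}.npz', **{k:np.array(v) for k,v in c.items()})
    return c
def load(tag): return dict(np.load(f'pics/{tag}.npz'))
def K(c): return np.array([[c['fx'],0,c['cx']],[0,c['fy'],c['cy']],[0,0,1]],float)
def ray(c,uv):
    p=cv2.undistortPoints(np.array([[uv]],float),K(c),np.array(c['distortion'],float))[0,0]
    T=np.array(c['extrinsics']); return T[:3,3], T[:3,:3]@np.array([p[0],p[1],1.])
def onz(c,uv,z):
    o,d=ray(c,uv); return o+d*(z-o[2])/d[2]
def proj(c,P):
    T=np.linalg.inv(np.array(c['extrinsics'])); 
    rv=cv2.Rodrigues(T[:3,:3])[0]
    return cv2.projectPoints(np.array(P,float).reshape(-1,1,3),rv,T[:3,3],K(c),np.array(c['distortion'],float))[0].reshape(-1,2)
def tri(pairs):
    A=np.zeros((3,3));b=np.zeros(3)
    for c,uv in pairs:
        o,d=ray(c,uv); d=d/np.linalg.norm(d); M=np.eye(3)-np.outer(d,d); A+=M;b+=M@o
    return np.linalg.solve(A,b)
E
python3 - <<'E'
from h import *
for n in ['scene','top','wrist']:
    c=shot(n,n+'0'); print(n,c['fx'],c['fy'],c['cx'],c['cy'],c['distortion'],np.round(c['extrinsics'],3).tolist())
s=r.read_state(); print(s)
E
```

```text
scene 389.26105573364043 389.26105573364043 284.04972711552915 205.42796693128813 [0.02390335 0.         0.         0.         0.        ] [[0.184, 0.625, -0.759, 1.067], [0.983, -0.12, 0.14, -0.057], [-0.004, -0.771, -0.636, 0.503], [0.0, 0.0, 0.0, 1.0]]
top 477.6180105758612 477.6180105758612 285.7427542277945 210.54383850357257 [-0.00445835  0.          0.          0.          0.        ] [[-0.01, -0.997, 0.08, 0.502], [-1.0, 0.01, 0.007, 0.019], [-0.008, -0.08, -0.997, 0.97], [0.0, 0.0, 0.0, 1.0]]
wrist 313.0698646342218 313.0698646342218 281.4021058297286 209.6897256295744 [0.00203527 0.         0.         0.         0.        ] [[0.375, 0.891, 0.256, 0.164], [0.927, -0.36, -0.105, 0.609], [-0.002, 0.276, -0.961, 0.384], [0.0, 0.0, 0.0, 1.0]]
{'time': 0.15, 'joint_positions': array([-1.20958448,  0.33268575, -0.06469174,  1.46073928,  0.02161424,
        1.34991786, -0.08849936]), 'joint_vel': array([-0.00091346, -0.0030106 , -0.00084546, -0.00380761, -0.00117922,
       -0.00074289, -0.00050181]), 'joint_torque': array([ 6.33247055e-04, -6.23631978e+01,  2.44502194e-02, -3.90149760e+01,
       -6.14566519e-02,  3.71589430e-02,  1.15708190e-04]), 'ee_pos': array([0.23393924, 0.57926135, 0.23296662]), 'eef_rot': array([ 0.13449258,  0.69417584, -0.13523178,  0.69407781]), 'ft_force': array([-0.19579313,  0.37511837, -0.87727737]), 'torque': array([-0.01818846, -0.04935621,  0.01788503]), 'width': 0.08700437470057736}
```

View pics/top0.png

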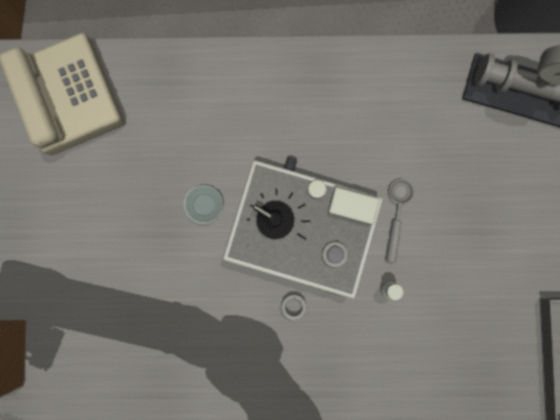

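View pics/scene0.png

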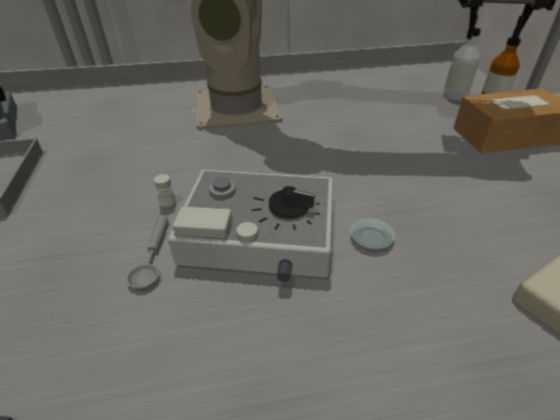

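View pics/wrist0.png

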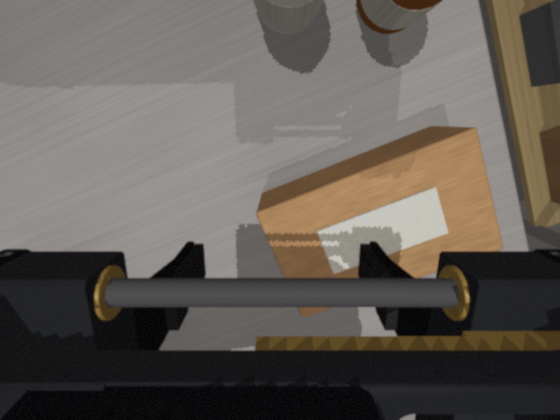

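```bash
python3 - <<'E'
from h import *
a=cv2.imread('pics/top0.png'); b=cv2.imread('pics/scene0.png')
cv2.imwrite('pics/top0z.png',cv2.resize(a[150:310,180:420],None,fx=3.3,fy=3.3,interpolation=cv2.INTER_CUBIC))
cv2.imwrite('pics/scene0z.png',cv2.resize(b[160:290,150:350],None,fx=4,fy=4,interpolation=cv2.INTER_CUBIC))
E
```

```text
(no output)
```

View pics/top0z.png

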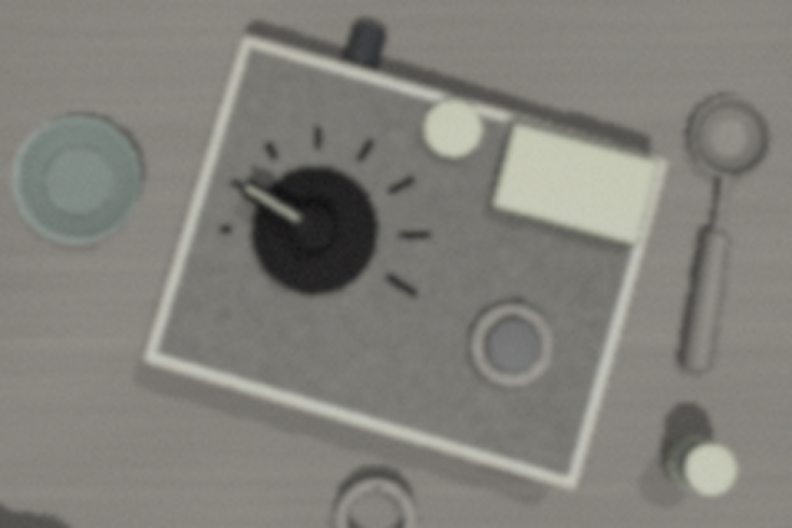

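View pics/scene0z.png

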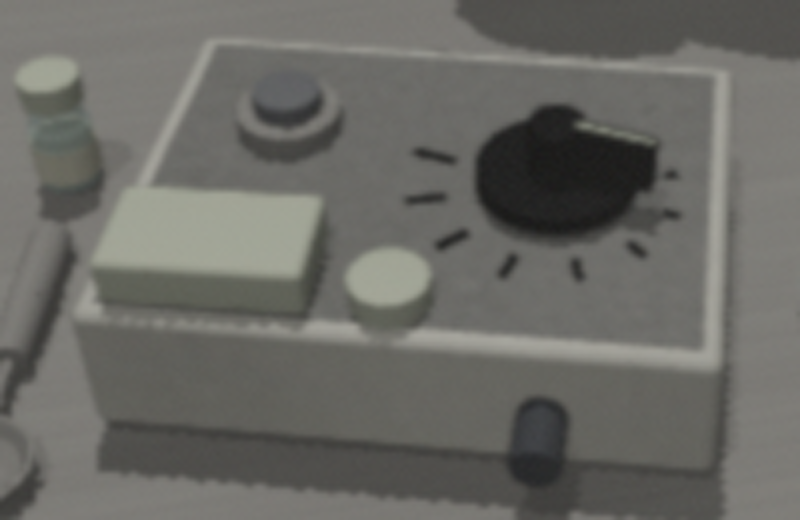

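```bash
python3 - <<'E'
from h import *
from scipy.optimize import least_squares
T=load('top0');S=load('scene0')
tz=lambda u,v:(180+(u+.5)/3.3-.5,150+(v+.5)/3.3-.5); sz=lambda u,v:(150+(u+.5)/4-.5,160+(v+.5)/4-.5)
ct=[tz(246,38),tz(667,160),tz(574,489),tz(147,358)]
cs=[sz(714,360),sz(80,312),sz(208,40),sz(727,70)]
loc=np.array([[.1,.13],[.1,-.13],[-.1,-.13],[-.1,.13]])
P=np.array([onz(T,p,.07) for p in ct]);Q=np.array([onz(S,p,.07) for p in cs]);print(P.round(4));print(Q.round(4))
for i in range(4): print(tri([(T,ct[i]),(S,cs[i])]).round(4))
def fit(P):
    f=lambda p:(np.c_[p[0]+np.cos(p[2])*loc[:,0]-np.sin(p[2])*loc[:,1],p[1]+np.sin(p[2])*loc[:,0]+np.cos(p[2])*loc[:,1]]-P[:,:2]).ravel()
    s=least_squares(f,[.45,0,0]);return s.x,np.abs(s.fun).max()
print(fit(P),fit(Q))
p=fit((P+Q)/2)[0];print(p)
def u2w(p,x,y): return p[:2]+[np.cos(p[2])*x-np.sin(p[2])*y,np.sin(p[2])*x+np.cos(p[2])*y]
print('dial',u2w(p,0,.055),'btn',u2w(p,-.03,-.07))
print('hub top', onz(T,tz(314,222),.107), onz(S,sz(557,122),.107),'disc centre T',onz(T,tz(314,230),.083))
print('btn', onz(T,tz(513,345),.085),onz(S,sz(286,94),.085),tri([(T,tz(513,345)),(S,sz(286,94))]))
print('tip', onz(T,tz(240,184),.107),onz(S,sz(657,142),.107))
print('cap',onz(T,tz(453,128),.084))
print('slidebox corners',[onz(T,tz(*q),.092)[:2].round(3) for q in [(513,122),(665,160),(633,243),(493,207)]])
for c,z,off in ((T,'t',tz),(S,'s',sz)):
    for k in range(1,9):
        pass
E
```

```text
[[ 0.6699  0.0853  0.07  ]
 [ 0.5964 -0.156   0.07  ]
 [ 0.4104 -0.0988  0.07  ]
 [ 0.4863  0.1424  0.07  ]]
[[ 0.6682  0.085   0.07  ]
 [ 0.5953 -0.1551  0.07  ]
 [ 0.4113 -0.1007  0.07  ]
 [ 0.4842  0.1428  0.07  ]]
[0.6695 0.0848 0.0714]
[ 0.5963 -0.1553  0.071 ]
[ 0.4103 -0.0998  0.0692]
[0.4863 0.1422 0.0716]
(array([ 0.54074091, -0.00676314, -0.30009121]), np.float64(0.004819407505876394)) (array([ 0.53974758, -0.00699599, -0.29402273]), np.float64(0.005324804524960647))
[ 0.54024425 -0.00687956 -0.29706003]
dial [0.55634331 0.0457115 ] btn [ 0.49106849 -0.06503234]
hub top [0.5603806  0.04563473 0.107     ] [0.55667539 0.04544486 0.107     ] disc centre T [0.55747014 0.04640207 0.083     ]
btn [ 0.49182432 -0.06441409  0.085     ] [ 0.48453033 -0.06548908  0.085     ] [ 0.49184654 -0.06465653  0.09015539]
tip [0.5817509  0.08620243 0.107     ] [0.57785285 0.08331685 0.107     ]
cap [ 0.61443843 -0.03276174  0.084     ]
slidebox corners [array([ 0.616, -0.066]), array([ 0.594, -0.151]), array([ 0.548, -0.132]), array([ 0.569, -0.054])]
```

```bash
cat >> h.py <<'E'
from scipy.spatial.transform import Rotation as R
def st():
    s=r.read_state(); M=R.from_quat(s['eef_rot']).as_matrix()
    yaw=np.degrees(np.arctan2(M[1,1],M[0,1]))
    print('t',round(float(s['time']),2),'p',np.round(s['ee_pos'],4),'toolx',M[:,0].round(3),'jawyaw',round(yaw,1),'F',np.round(s['ft_force'],2),'tau',np.round(s['torque'],2),'w',round(s['width'],4),'q',np.round(s['joint_positions'],2)); return s
E
python3 -c "
from h import *
st()"
```

```text
t 0.15 p [0.2339 0.5793 0.233 ] toolx [-0.    -0.001 -1.   ] jawyaw 68.0 F [-0.2   0.38 -0.88] tau [-0.02 -0.05  0.02] w 0.087 q [-1.21  0.33 -0.06  1.46  0.02  1.35 -0.09]
```

Request:
drive_tool --moves "0.026 -0.04 0.01 0 1; 0.026 -0.04 0.01 0 1;0.026 -0.04 0 0 1;0.026 -0.04 0 0 1;0.026 -0.04 0 0 1;0.026 -0.04 0 0 1;0.026 -0.04 0 0 1;0.026 -0.04 0 0 1;0.026 -0.04 0 0 1;0.026 -0.04 0 0 1;0 0 0 0 1;0 0 0 0 1" --newtons 20

```text
time: 1.65
ee_pos: [0.4936, 0.1802, 0.2533]
eef_rot: [0.135, 0.694, -0.135, 0.694]
ft_force: [-0.6, -0.4, -1.0]
width: 0.0005
```

```bash
python3 -c "
from h import *
st();shot('wrist','w1')"
```

```text
t 1.65 p [0.4936 0.1802 0.2533] toolx [-0.001  0.    -1.   ] jawyaw 68.0 F [-0.65 -0.4  -0.97] tau [-0.01 -0.   -0.03] w 0.0005 q [-0.69  0.1   0.27  1.71 -0.03  1.34  0.77]
```

View pics/w1.png

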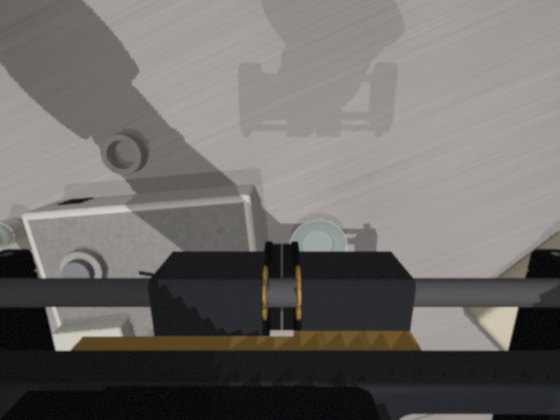

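Request:
drive_tool --moves "0.0325 -0.0453 -0.04 -5 1; 0.0325 -0.0453 -0.04 -5 1; 0 0 -0.03 0 1; 0 0 -0.015 0 1;0 0 0 0 1;0 0 0 0 1"

```text
time: 2.45
ee_pos: [0.5536, 0.0982, 0.137]
eef_rot: [0.195, 0.679, -0.194, 0.68]
ft_force: [-0.0, -0.1, 0.4]
width: 0.0004
```

```bash
python3 -c "
from h import *
st();c=shot('scene','s2');t=shot('top','t2')
a=c['color'][140:290,180:380,::-1];cv2.imwrite('pics/s2z.png',cv2.resize(a,None,fx=4,fy=4,interpolation=cv2.INTER_CUBIC))
a=t['color'][150:310,180:420,::-1];cv2.imwrite('pics/t2z.png',cv2.resize(a,None,fx=3.3,fy=3.3,interpolation=cv2.INTER_CUBIC))
"
```

```text
t 2.45 p [0.5536 0.0982 0.137 ] toolx [ 0.002  0.001 -1.   ] jawyaw 58.1 F [-0.03 -0.08  0.41] tau [0.   0.03 0.03] w 0.0004 q [-0.56  0.27  0.36  1.77 -0.11  1.12  0.84]
```

View pics/s2z.png

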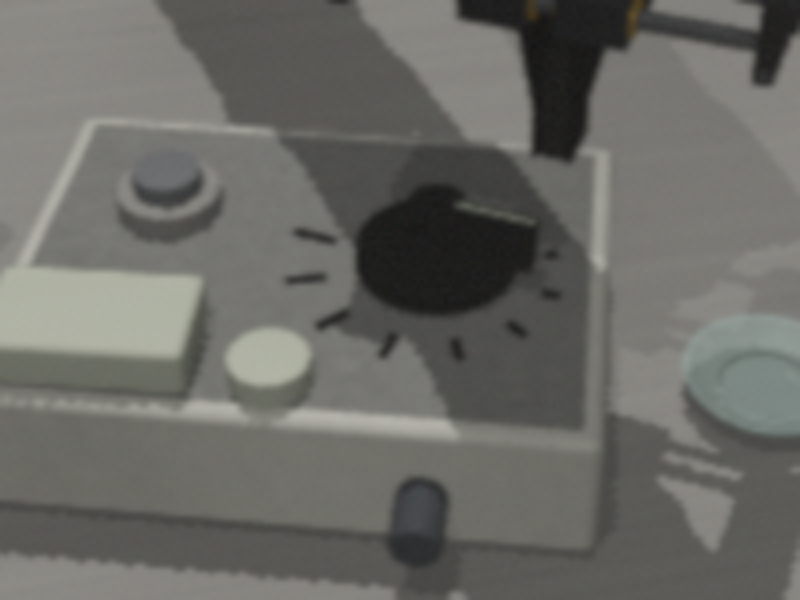

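View pics/t2z.png

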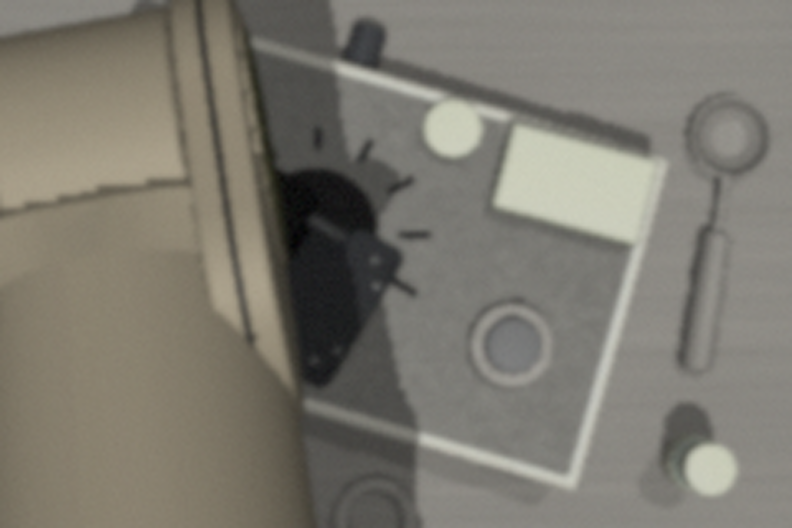

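Request:
drive_tool --moves "0.005 -0.0086 0 0 1; 0 0 -0.012 0 1; 0 0 -0.012 0 1; 0 0 -0.012 0 1;0 0 0 0 1"

```text
time: 3.18
ee_pos: [0.5573, 0.0884, 0.0982]
eef_rot: [0.194, 0.68, -0.195, 0.679]
ft_force: [0.4, 0.6, 0.7]
width: 0.0006
```

```bash
cat >> h.py <<'E'
def sc(tag):
    c=shot('scene',tag); a=c['color'][140:290,180:380,::-1];cv2.imwrite(f'pics/{tag}z.png',cv2.resize(a,None,fx=4,fy=4,interpolation=cv2.INTER_CUBIC)); return c
AX=np.array([.557,.0457])
def rel():
    s=st(); d=s['ee_pos'][:2]-AX; M=R.from_quat(s['eef_rot']).as_matrix(); y=M[:2,1]; n=np.array([-y[1],y[0]])
    print('radial',(d@y).round(4),'offset ccw',(d@n).round(4),'F rad',round(s['ft_force'][:2]@y,2),'Fccw',round(s['ft_force'][:2]@n,2))
E
python3 -c "
from h import *
rel();sc('s3')
"
```

```text
t 3.17 p [0.5573 0.0884 0.0982] toolx [-0.002 -0.001 -1.   ] jawyaw 58.0 F [0.45 0.62 0.68] tau [-0.03  0.    0.02] w 0.0006 q [-0.54  0.32  0.36  1.8  -0.13  1.05  0.88]
radial 0.0364 offset ccw 0.0223 F rad 0.76 Fccw -0.05
```

View pics/s3z.png

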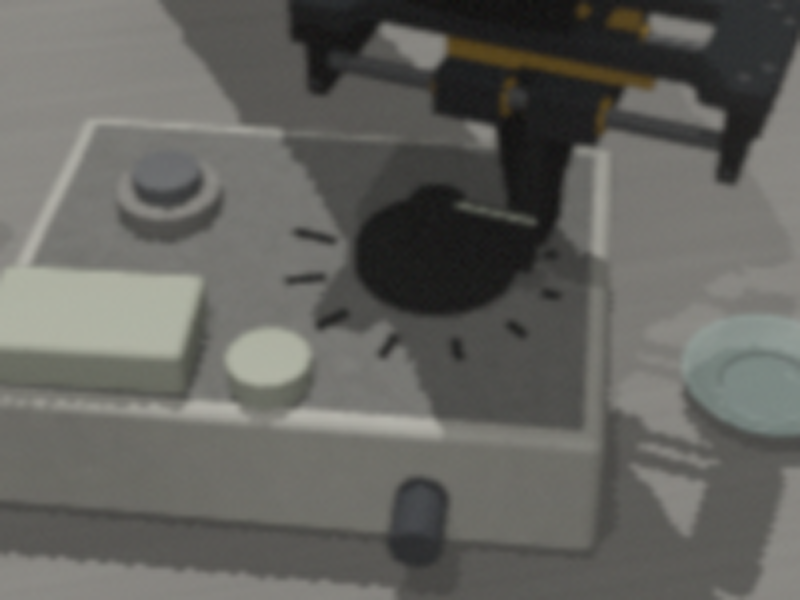

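Request:
drive_tool --moves "0.0034 -0.0021 0.003 0 1; 0.0025 -0.0016 0 0 1; 0 0 0 0 1"

```text
time: 3.6
ee_pos: [0.5643, 0.0853, 0.1031]
eef_rot: [0.195, 0.68, -0.194, 0.68]
ft_force: [-3.1, 2.9, 2.7]
width: 0.0006
```

```bash
python3 -c "
from h import *
rel()
"
```

```text
t 3.6 p [0.5643 0.0853 0.1031] toolx [ 0.     0.001 -1.   ] jawyaw 58.0 F [-3.14  2.93  2.66] tau [ 0.59  0.55 -0.04] w 0.0006 q [-0.53  0.33  0.36  1.78 -0.13  1.06  0.89]
radial 0.0374 offset ccw 0.0148 F rad 0.82 Fccw 4.21
```

```bash
python3 -c "
from h import *
f=lambda t:(lambda a:np.array([.0374*np.cos(a)-.0148*np.sin(a),.0374*np.sin(a)+.0148*np.cos(a)]))(np.radians(t))
for k in range(58,-62,-5):
    d=f(k-5)-f(k); print(k,'->',k-5,d.round(4), (AX+f(k-5)).round(4))
"
```

```text
58 -> 53 [ 0.0034 -0.0008] [0.5677 0.0845]
53 -> 48 [ 0.0033 -0.0011] [0.571  0.0834]
48 -> 43 [ 0.0032 -0.0014] [0.5743 0.082 ]
43 -> 38 [ 0.0031 -0.0016] [0.5774 0.0804]
38 -> 33 [ 0.0029 -0.0019] [0.5803 0.0785]
33 -> 28 [ 0.0028 -0.0022] [0.5831 0.0763]
28 -> 23 [ 0.0026 -0.0024] [0.5856 0.0739]
23 -> 18 [ 0.0024 -0.0026] [0.588  0.0713]
18 -> 13 [ 0.0021 -0.0028] [0.5901 0.0685]
13 -> 8 [ 0.0019 -0.003 ] [0.592  0.0656]
8 -> 3 [ 0.0016 -0.0031] [0.5936 0.0624]
3 -> -2 [ 0.0013 -0.0033] [0.5949 0.0592]
-2 -> -7 [ 0.001  -0.0034] [0.5959 0.0558]
-7 -> -12 [ 0.0007 -0.0034] [0.5967 0.0524]
-12 -> -17 [ 0.0004 -0.0035] [0.5971 0.0489]
-17 -> -22 [ 0.0001 -0.0035] [0.5972 0.0454]
-22 -> -27 [-0.0002 -0.0035] [0.597  0.0419]
-27 -> -32 [-0.0005 -0.0035] [0.5966 0.0384]
-32 -> -37 [-0.0008 -0.0034] [0.5958 0.035 ]
-37 -> -42 [-0.0011 -0.0033] [0.5947 0.0317]
-42 -> -47 [-0.0014 -0.0032] [0.5933 0.0284]
-47 -> -52 [-0.0016 -0.0031] [0.5917 0.0253]
-52 -> -57 [-0.0019 -0.0029] [0.5898 0.0224]
-57 -> -62 [-0.0022 -0.0028] [0.5876 0.0196]
```

Request:
drive_tool --moves "0.0034 -0.0008 0 -5 1; 0.0033 -0.0011 0 -5 1; 0 0 0 0 1"

```text
time: 3.98
ee_pos: [0.5712, 0.0825, 0.1028]
eef_rot: [0.253, 0.66, -0.253, 0.661]
ft_force: [1.1, -0.2, -0.4]
width: 0.0001
```

```bash
python3 -c "
from h import *
rel()
"
```

```text
t 3.98 p [0.5712 0.0825 0.1028] toolx [ 0.001 -0.    -1.   ] jawyaw 48.0 F [ 1.06 -0.17 -0.38] tau [-0.07  0.01  0.04] w 0.0001 q [-0.55  0.35  0.39  1.76 -0.15  1.06  0.73]
radial 0.0369 offset ccw 0.014 F rad 0.58 Fccw -0.9
```

Request:
drive_tool --moves "0.0032 -0.0014 0 -5 1; 0 0 0 0 1"

```text
time: 4.22
ee_pos: [0.5742, 0.081, 0.1027]
eef_rot: [0.281, 0.649, -0.281, 0.649]
ft_force: [0.3, 0.9, 0.0]
width: 0.0004
```

```bash
python3 -c "
from h import *
rel(); sc('s4')
"
```

```text
t 4.22 p [0.5742 0.081  0.1027] toolx [ 0. -0. -1.] jawyaw 43.1 F [0.28 0.9  0.04] tau [-0.03 -0.05  0.02] w 0.0004 q [-0.55  0.35  0.4   1.76 -0.16  1.06  0.66]
radial 0.0367 offset ccw 0.014 F rad 0.82 Fccw 0.47
```

View pics/s4z.png

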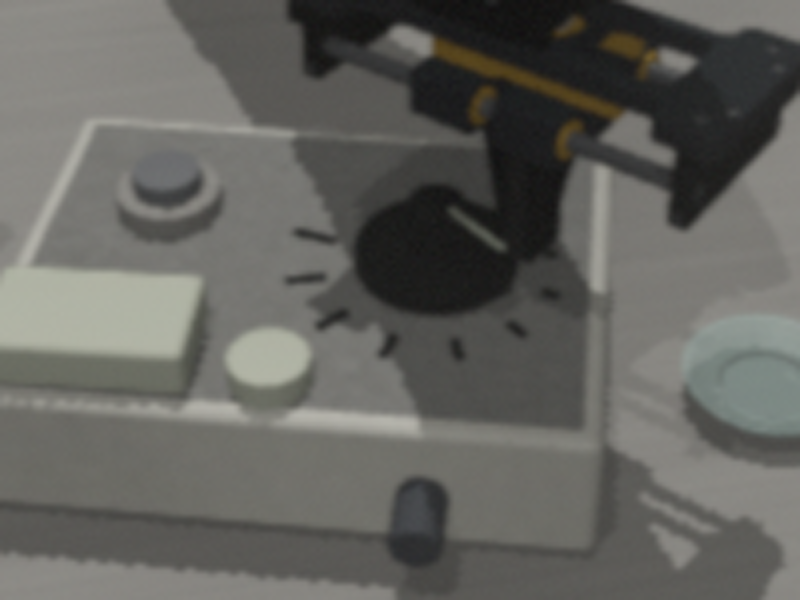

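Request:
drive_tool --moves "0.0031 -0.0016 0 -5 1;0.0029 -0.0019 0 -5 1;0.0028 -0.0022 0 -5 1;0 0 0 0 1"

```text
time: 4.78
ee_pos: [0.5823, 0.0764, 0.1026]
eef_rot: [0.363, 0.607, -0.363, 0.606]
ft_force: [-3.2, 2.8, 1.0]
width: 0.0005
```

```bash
python3 -c "
from h import *
rel()
"
```

```text
t 4.78 p [0.5823 0.0764 0.1026] toolx [-0.001  0.001 -1.   ] jawyaw 28.2 F [-3.2   2.77  1.05] tau [ 0.61  0.69 -0.04] w 0.0005 q [-0.58  0.38  0.45  1.74 -0.18  1.07  0.43]
radial 0.0368 offset ccw 0.0151 F rad -1.51 Fccw 3.95
```

Request:
drive_tool --moves "0.0026 -0.0024 0 -5 1;0 0 0 0 1"

```text
time: 5.03
ee_pos: [0.5853, 0.0734, 0.1026]
eef_rot: [0.389, 0.59, -0.389, 0.59]
ft_force: [-2.2, 1.9, -0.6]
width: 0.0005
```

```bash
python3 -c "
from h import *
rel()
"
```

```text
t 5.03 p [0.5853 0.0734 0.1026] toolx [-0. -0. -1.] jawyaw 23.2 F [-2.25  1.87 -0.6 ] tau [ 0.32  0.37 -0.02] w 0.0005 q [-0.58  0.38  0.47  1.73 -0.19  1.07  0.35]
radial 0.0369 offset ccw 0.0143 F rad -1.33 Fccw 2.61
```

Request:
drive_tool --moves "0.0024 -0.0026 0 -5 1;0 0 0 0 1"

```text
time: 5.28
ee_pos: [0.5881, 0.0701, 0.1028]
eef_rot: [0.415, 0.572, -0.415, 0.573]
ft_force: [-0.4, -0.1, 0.3]
width: -0.0
```

```bash
python3 -c "
from h import *
rel(); sc('s5')
"
```

```text
t 5.28 p [0.5881 0.0701 0.1028] toolx [ 0.001 -0.001 -1.   ] jawyaw 18.2 F [-0.44 -0.13  0.26] tau [-0.06  0.04  0.03] w -0.0 q [-0.59  0.39  0.48  1.73 -0.2   1.07  0.28]
radial 0.0371 offset ccw 0.0135 F rad -0.45 Fccw 0.01
```

View pics/s5z.png

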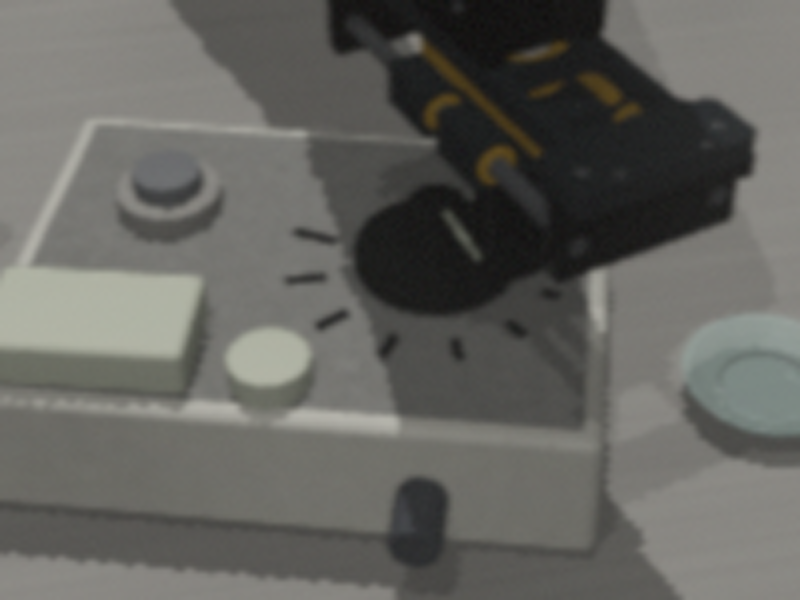

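```bash
python3 -c "
from h import *
c=load('s5')
for k in range(1,9):
    t=np.radians(105-30*(k-1)-17); 
    P=[[AX[0]+q*np.cos(t),AX[1]+q*np.sin(t),.107] for q in (.01,.044)]+[[AX[0]+.052*np.cos(t),AX[1]+.052*np.sin(t),.07]]
    p=proj(c,P); print(k,(((p-[180,140])+.5)*4-.5).round(0).tolist())
"
```

```text
1 [[461.0, 200.0], [541.0, 193.0], [555.0, 258.0]]
2 [[460.0, 208.0], [538.0, 226.0], [552.0, 298.0]]
3 [[453.0, 214.0], [507.0, 254.0], [517.0, 333.0]]
4 [[442.0, 217.0], [455.0, 269.0], [458.0, 351.0]]
5 [[429.0, 216.0], [399.0, 265.0], [392.0, 346.0]]
6 [[419.0, 212.0], [354.0, 244.0], [341.0, 320.0]]
7 [[414.0, 205.0], [333.0, 212.0], [318.0, 282.0]]
8 [[416.0, 197.0], [342.0, 180.0], [328.0, 243.0]]
```

Request:
drive_tool --moves "0.0010 -0.0014 0 -2.5 1;0 0 0 0 1"

```text
time: 5.58
ee_pos: [0.5889, 0.069, 0.1028]
eef_rot: [0.428, 0.563, -0.428, 0.563]
ft_force: [-0.9, 0.6, -0.4]
width: 0.0006
```

```bash
python3 -c "
from h import *
rel(); sc('s6')
"
```

```text
t 5.58 p [0.5889 0.069  0.1028] toolx [ 0. -0. -1.] jawyaw 15.5 F [-0.91  0.61 -0.43] tau [-0.05  0.05 -0.01] w 0.0006 q [-0.59  0.39  0.49  1.72 -0.21  1.07  0.24]
radial 0.037 offset ccw 0.014 F rad -0.72 Fccw 0.83
```

View pics/s6z.png

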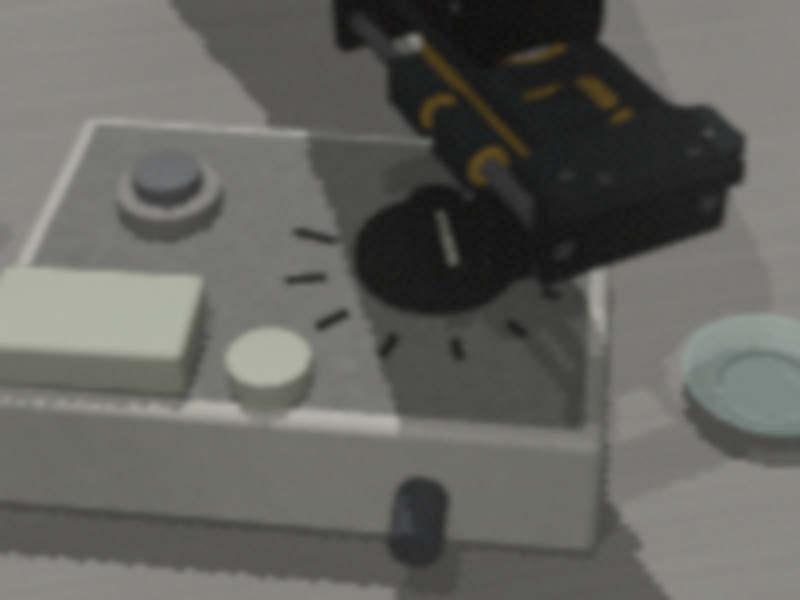

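Request:
drive_tool --moves "0.0011 -0.0014 0 -2.5 1;0.0019 -0.003 0 -5 1;0.0016 -0.0031 0 -5 1;0.0013 -0.0033 0 -5 1;0.001 -0.0034 0 -5 1;0 0 0 0 1"

```text
time: 6.38
ee_pos: [0.5957, 0.0556, 0.1027]
eef_rot: [0.53, 0.469, -0.529, 0.468]
ft_force: [-0.6, 3.0, 0.9]
width: 0.0006
```

```bash
python3 -c "
from h import *
rel()
"
```

```text
t 6.38 p [0.5957 0.0556 0.1027] toolx [ 0.  0. -1.] jawyaw -7.0 F [-0.64  2.97  0.92] tau [ 0.45  0.11 -0.02] w 0.0006 q [-0.62  0.42  0.57  1.71 -0.25  1.08 -0.1 ]
radial 0.0372 offset ccw 0.0146 F rad -1.0 Fccw 2.87
```

Request:
drive_tool --moves "0.0007 -0.0034 0 -5 1;0 0 0 0 1"

```text
time: 6.62
ee_pos: [0.5964, 0.0513, 0.1027]
eef_rot: [-0.549, -0.445, 0.549, -0.446]
ft_force: [0.1, -0.1, -0.1]
width: 0.0005
```

```bash
python3 -c "
from h import *
rel(); sc('s7')
"
```

```text
t 6.62 p [0.5964 0.0513 0.1027] toolx [ 0.    -0.001 -1.   ] jawyaw -11.9 F [ 0.06 -0.14 -0.05] tau [-0.08  0.07  0.01] w 0.0005 q [-0.63  0.42  0.59  1.71 -0.26  1.08 -0.17]
radial 0.0374 offset ccw 0.0136 F rad 0.09 Fccw -0.13
```

View pics/s7z.png

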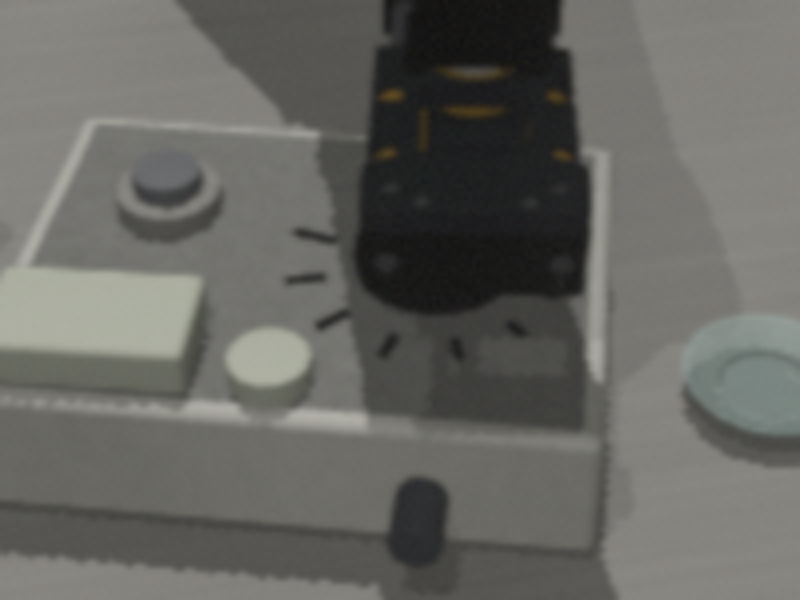

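Request:
drive_tool --moves "0.0003 -0.0018 0 -2.5 1;0.0002 -0.0018 0 -2.5 1;0.0001 -0.0035 0 -5 1;-0.0002 -0.0035 0 -5 1;-0.0005 -0.0035 0 -5 1;-0.0008 -0.0034 0 -5 1;0 0 0 0 1"

```text
time: 7.55
ee_pos: [0.5957, 0.0345, 0.1027]
eef_rot: [0.633, 0.315, -0.633, 0.316]
ft_force: [1.6, 2.0, 0.1]
width: 0.0008
```

```bash
python3 -c "
from h import *
rel()
"
```

```text
t 7.55 p [0.5957 0.0345 0.1027] toolx [ 0.  0. -1.] jawyaw -37.0 F [1.56 1.97 0.14] tau [ 0.33 -0.22 -0.04] w 0.0008 q [-0.67  0.44  0.68  1.72 -0.31  1.09 -0.54]
radial 0.0377 offset ccw 0.0143 F rad 0.06 Fccw 2.51
```

Request:
drive_tool --moves "-0.0011 -0.0033 0 -5 1;0 0 0 0 1"

```text
time: 7.8
ee_pos: [0.5943, 0.0305, 0.1027]
eef_rot: [-0.646, -0.288, 0.646, -0.288]
ft_force: [1.1, 0.0, 0.2]
width: 0.0002
```

```bash
python3 -c "
from h import *
rel(); sc('s8');t=shot('top','t8')
a=t['color'][150:310,180:420,::-1];cv2.imwrite('pics/t8z.png',cv2.resize(a,None,fx=3.3,fy=3.3,interpolation=cv2.INTER_CUBIC))
"
```

```text
t 7.8 p [0.5943 0.0305 0.1027] toolx [-0.    -0.001 -1.   ] jawyaw -41.9 F [1.13 0.01 0.17] tau [-0.07  0.1   0.02] w 0.0002 q [-0.68  0.44  0.7   1.73 -0.31  1.09 -0.62]
radial 0.0379 offset ccw 0.0136 F rad 0.83 Fccw 0.76
```

View pics/s8z.png

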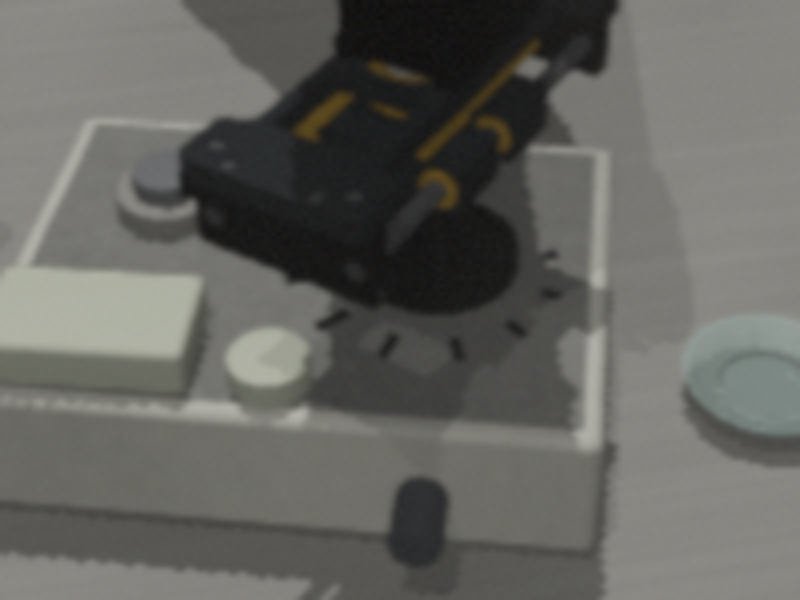

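View pics/t8z.png

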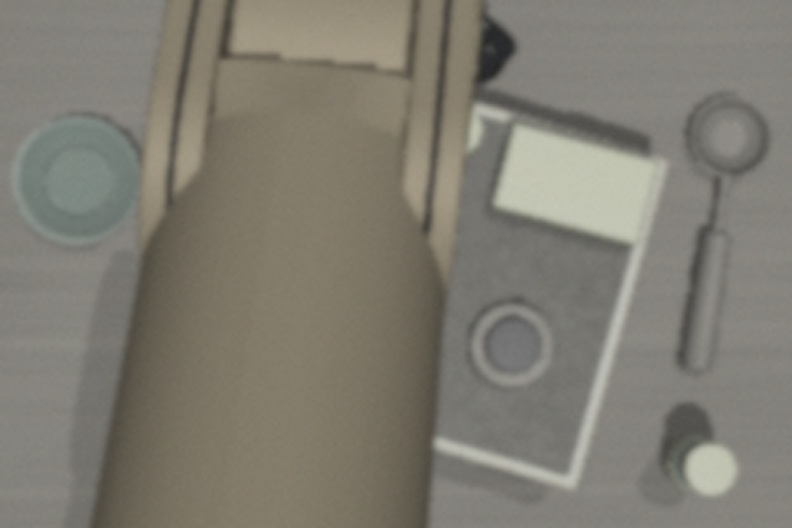

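Request:
drive_tool --moves "-0.0007 -0.0016 0 -2.5 1;0 0 0 0 1"

```text
time: 8.15
ee_pos: [0.5936, 0.029, 0.1027]
eef_rot: [-0.652, -0.273, 0.652, -0.273]
ft_force: [0.6, -0.7, -0.7]
width: 0.0005
```

```bash
python3 -c "
from h import *
rel()
"
```

```text
t 8.15 p [0.5936 0.029  0.1027] toolx [-0. -0. -1.] jawyaw -44.5 F [ 0.55 -0.69 -0.65] tau [-0.05  0.16  0.02] w 0.0005 q [-0.69  0.44  0.71  1.73 -0.32  1.09 -0.66]
radial 0.0378 offset ccw 0.0138 F rad 0.87 Fccw -0.1
```

Request:
drive_tool --moves "-0.0007 -0.0016 0 -2.5 1;0 0 0 0 1"

```text
time: 8.4
ee_pos: [0.5929, 0.0275, 0.1027]
eef_rot: [-0.658, -0.259, 0.658, -0.259]
ft_force: [-0.3, -0.5, 0.5]
width: 0.0005
```

```bash
python3 -c "
from h import *
rel()
"
```

```text
t 8.4 p [0.5929 0.0275 0.1027] toolx [-0. -0. -1.] jawyaw -47.1 F [-0.25 -0.52  0.48] tau [-0.08  0.09 -0.03] w 0.0005 q [-0.69  0.44  0.72  1.73 -0.32  1.09 -0.69]
radial 0.0378 offset ccw 0.0139 F rad 0.21 Fccw -0.54
```

Request:
drive_tool --moves "0.003 0.0027 0 0 1;0 0 0.02 0 1;0 0 0.03 5 1;-0.03 -0.03 0.01 10 1;-0.035 -0.03 0 10 1;-0.035 -0.03 0 10 1;0 0 0 10 1;0 0 0 0 1"

```text
time: 9.4
ee_pos: [0.4964, -0.0598, 0.1641]
eef_rot: [0.51, 0.491, -0.508, 0.491]
ft_force: [0.1, -0.0, 0.2]
width: 0.0003
```

```bash
python3 -c "
from h import *
rel(); sc('s9')
"
```

```text
t 9.4 p [ 0.4964 -0.0598  0.1641] toolx [ 0.002  0.001 -1.   ] jawyaw -2.1 F [ 0.05 -0.04  0.2 ] tau [-0.05  0.05 -0.02] w 0.0003 q [-0.63  0.11  0.71  1.91 -0.08  1.15  0.07]
radial -0.0567 offset ccw -0.1076 F rad 0.05 Fccw -0.04
```

View pics/s9z.png

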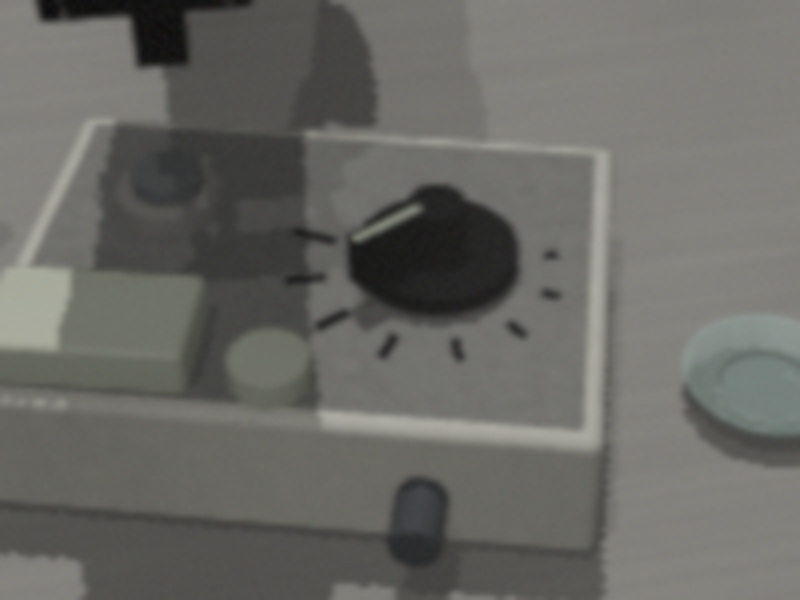

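Request:
drive_tool --moves "-0.005 -0.005 -0.02 0 1;0 0 -0.02 0 1;0 0 -0.014 0 1;0 0 0 0 1"

```text
time: 9.95
ee_pos: [0.4908, -0.0644, 0.1081]
eef_rot: [-0.508, -0.491, 0.51, -0.491]
ft_force: [0.8, -0.3, 0.2]
width: 0.0006
```

```bash
python3 -c "
from h import *
rel(); sc('s10')
"
```

```text
t 9.95 p [ 0.4908 -0.0644  0.1081] toolx [-0.002 -0.001 -1.   ] jawyaw -2.1 F [ 0.8  -0.3   0.18] tau [-0.1   0.07  0.08] w 0.0006 q [-0.6   0.18  0.7   1.98 -0.14  1.03  0.13]
radial -0.0622 offset ccw -0.1124 F rad 0.81 Fccw -0.27
```

View pics/s10z.png

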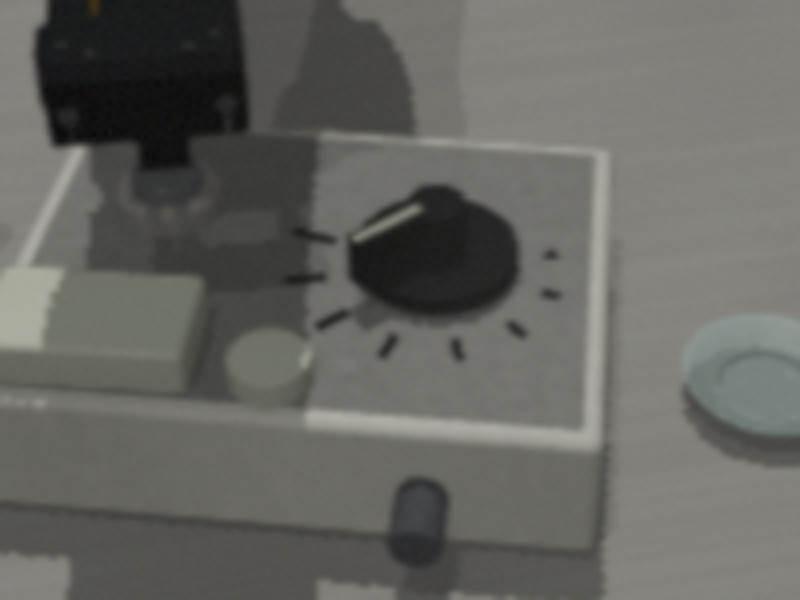

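Tip is over the button (tip about px (165,165) of the zoom). I'll press down while watching the force.

Request:
drive_tool --moves "0 0 -0.004 0 1;0 0 -0.004 0 1;0 0 0 0 1"

```text
time: 10.38
ee_pos: [0.4915, -0.0645, 0.101]
eef_rot: [0.509, 0.491, -0.508, 0.491]
ft_force: [1.3, -0.3, 2.3]
width: 0.0004
```

Request:
drive_tool --moves "0 0 -0.003 0 1;0 0 0 0 1"

```text
time: 10.62
ee_pos: [0.4915, -0.0645, 0.0979]
eef_rot: [0.509, 0.491, -0.508, 0.491]
ft_force: [1.0, 0.8, 4.4]
width: 0.0001
```

Request:
drive_tool --moves "0 0 -0.002 0 1;0 0 0 0 1"

```text
time: 10.88
ee_pos: [0.4916, -0.0645, 0.0971]
eef_rot: [0.509, 0.491, -0.508, 0.491]
ft_force: [-5.2, 0.8, 21.7]
width: 0.0005
```

Request:
drive_tool --moves "0 0 -0.002 0 1;0 0 0 0 1"

```text
time: 11.12
ee_pos: [0.4918, -0.0646, 0.0967]
eef_rot: [0.51, 0.491, -0.508, 0.491]
ft_force: [-15.6, 2.4, 45.3]
width: 0.0002
```

Request:
drive_tool --moves "0 0 0.006 0 1;0 0 0.02 0 1;0 0 0.05 0 1;-0.03 0 0.05 0 1;-0.05 -0.03 0.02 0 1;-0.05 -0.03 0 0 1;0 0 0 0 1;0 0 0 0 1"

```text
time: 12.12
ee_pos: [0.361, -0.1242, 0.2396]
eef_rot: [0.509, 0.491, -0.508, 0.491]
ft_force: [0.3, 0.2, 0.4]
width: 0.0004
```

```bash
python3 -c "
from h import *
rel(); c=sc('s11');t=shot('top','t11')
a=c['color'][160:290,150:350,::-1];cv2.imwrite('pics/s11y.png',cv2.resize(a,None,fx=4,fy=4,interpolation=cv2.INTER_CUBIC))
a=t['color'][150:310,180:420,::-1];cv2.imwrite('pics/t11z.png',cv2.resize(a,None,fx=3.3,fy=3.3,interpolation=cv2.INTER_CUBIC))
"
```

```text
t 12.12 p [ 0.361  -0.1242  0.2396] toolx [ 0.     0.001 -1.   ] jawyaw -2.0 F [0.34 0.16 0.43] tau [-0.04  0.01 -0.06] w 0.0004 q [-0.61 -0.37  0.67  2.06  0.23  1.38 -0.05]
radial -0.19 offset ccw -0.1766 F rad 0.34 Fccw 0.18
```

View pics/s11y.png

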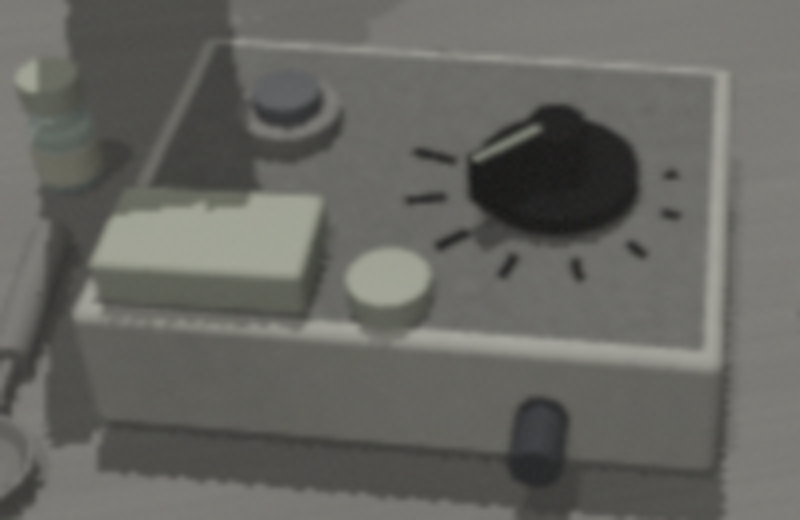

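View pics/t11z.png

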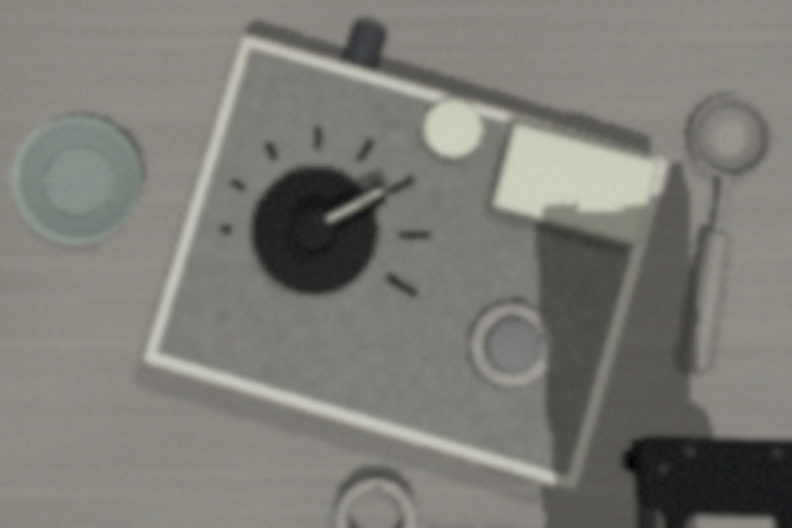

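View pics/s11.png

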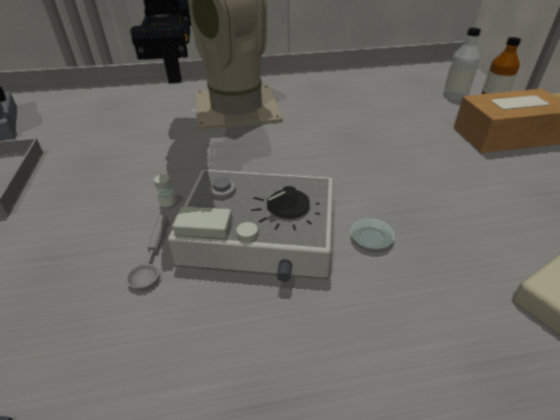

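```bash
python3 -c "
from h import *
st();print(ticket.close_job())"
```

```text
t 12.22 p [ 0.3614 -0.1241  0.2394] toolx [-0.001 -0.001 -1.   ] jawyaw -1.9 F [ 0.26 -0.36  0.45] tau [-0.06  0.07 -0.02] w 0.0006 q [-0.61 -0.37  0.67  2.06  0.23  1.38 -0.05]
the job is handed in; nothing more can be done
None
```

The dial is on step six, the button was then pressed right down and let up again, and the job was handed in at 12.2 s. No picture shows the lamp itself, so I can't confirm that it lit.

- **Dial:** it started at step 2. I pushed the back of the fin with the closed fingertips, one click at a time, and the force on the dial stayed around 4 N in the readings. The gripper hid the click into step 5. With the arm clear, the scene picture put the fin tip within about 4 zoomed pixels (1 camera pixel) of where step 6 should be. The top picture shows it on the sixth stroke from the shortest.
- **Button:** the force rose with the spring from about 2.3 N to 4.4 N, then hit a hard stop at TCP height 0.097 m, which fits the full 6 mm of travel. In the last picture the button's top is back where it started.
- **Harder than needed:** my last 2 mm step ran into the button's end stop and the wrist read about 45 N upward, with 16 N sideways. That is under the 120 N wrist limit and was on the fingertips, not the gripper's body. It is above the 40 N figure set for the arm and gripper body.
- **Other things:** the dish, cap, slide box, vial, spatula and ferrule look unmoved in the last pictures, and the arm was touching nothing at hand-in.

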